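# Power up the carving bench

## Task

Start up the carving bench by pressing its switches in this order: first press the green-striped end of the power bar's rocker fully down so that it is on, then press the dust extractor's blue key all the way down so that it stays down, and last press the carver's green start button fully in and let it come back up. Do not press the red button or the white key, do not pick up or shift the loose control box, and leave everything else lying around where it is.

Things in the scene. Friction and masses are not known exactly. Their poses are not given: they have to be found in the camera images.
- power_bar: Aluminium power bar, screwed to the table, 70 (its x) x 220 (its y) x 45 mm high, with two white sockets and a black rocker. Origin at the centre of its underside, z up. The rocker's pivot is at (0, 70, 56) mm in this frame, its tilt axis along the bar's y.
- rocker_green_end (a point): Press point on the rocker: top surface of its green-striped end, 24 mm from the pivot towards the bar's -x. It moves with the rocker: about 65 mm above the table when off, about 55 mm when on. The rocker plate is 64 long (bar's x) x 30 wide x 8 mm thick; its +x end is plain black.
- bar_rocker (a joint): Tilt of the power bar's rocker, rad: 0 to 0.08 = off (green end up), 0.40 = fully on (green end down, at its stop). Friction of about 2 to 4 N at the green end; it stays where it is left.
- extractor: Grey bench dust extractor, screwed to the table, 180 (its x) x 200 (its y) x 120 mm high, black grille on its -x face. Origin at the centre of its underside, z up. On the lid, 45 mm from the centre towards -x, two square keys: blue at y = +30 mm, white at y = -30 mm.
- blue_key_top (a point): Centre of the top face of the blue (run) key, 30 x 30 mm, 134 mm above the table when up, 128 mm when down.
- blue_key (a joint): Travel of the blue key, m: 0 to 0.001 = up, 0.006 = fully down at its stop. Moves at about 3 to 4 N and stays where it is left.
- white_key_top (a point): Centre of the top face of the white key, same size and stiffness as the blue one. Not to be pressed.
- white_key (a joint): Travel of the white key, m: 0 = up. Must stay up.
- carver_box: Blue control box of the rotary carver with an aluminium panel, loose on rubber feet (about 1.8 kg), 140 (its x) x 160 (its y) x 62 mm high. Origin at the centre of its underside, z up. Green button at (-30, 35) mm, red button at (-30, -35) mm, a fixed dial (40 mm wide, 14 mm tall) at (35, 0) mm.
- start_top (a point): Centre of the top of the green start button, 32 mm across, about 84 mm above the table when up; it moves with the button.
- start (a joint): Travel of the green button, m: 0 = up, 0.006 = fully in. A spring returns it when let go; fully in takes 5 N.
- stop_top (a point): Centre of the top of the red stop button, same size as the green one. Not to be pressed.
- stop (a joint): Travel of the red button, m: 0 = up. Same spring as the green one.
- figure: Bystander: small pale turned-wood figure, 50 tall, 38 wide, standing on the rear of the extractor's lid (sizes in mm). Origin at its underside. Leave alone.
- mug: Bystander: white mug, 80 across, 90 tall, behind the machines (sizes in mm). Origin at its underside. Leave alone.
- glue: Bystander: blue glue bottle with an orange cap, 60 across, 160 tall, behind the machines (sizes in mm). Origin at its underside. Leave alone.
- blank: Bystander: wooden carving blank 45 x 120 x 40 tall, on the robot's side of the machines (sizes in mm). Origin at its underside. Leave alone.
- gouge: Bystander: wood-handled gouge, 200 long, 22 high, lying on the robot's side of the machines (sizes in mm). Origin at its underside. Leave alone.
- pencil: Bystander: yellow pencil, 165 long, 8 thick, lying behind the machines (sizes in mm). Origin at its underside. Leave alone.
- handpiece: Bystander: dark steel carver handpiece, 145 long, 26 thick, lying behind the machines (sizes in mm). Origin at its underside. Leave alone.
Things that resemble listed ones, but are neither listed nor needed, are in the scene too. What is shaped like the carver_box but yellow is not meant.

How it is judged:
By the outcome, as a careful person would: the job done as asked, in the order asked, and still so for the second after the job is handed in, with the robot touching nothing.
It also fails if it takes over 54 s, if anything falls off the work surface, if the arm or the gripper's body presses on something with over 40 N, if the wrist force passes 120 N, or if a joint passes its speed limit or range.

## Robot

A 7-joint arm with a two-finger parallel gripper is mounted at the origin on the work surface. World frame = base frame: x ahead of the robot, y to its left, z up, the work surface at z = 0. Lengths are in m, angles in rad, forces in N, time in s.
With the tool pointing down it reaches from about 0.425 to 0.875 m from the base axis. Payload 4.7 kg.
Tool frame: the origin (TCP) lies between the finger pads; the fingertips stand 11 mm ahead of it and the grasp point (between the pads) lies 8 mm behind it (r.tips_ahead is the distance from the TCP to the fingertips, in m); z points along the fingers, y is the line along which they close (so a half turn about z gives the same grasp; the last joint's range is limited). The gripper opens to 85 mm and grips with 20 to 120 N. Pads are 22 mm wide; open, the fingers measure 114 mm over their backs; the gripper's body (76 mm by 85 mm) begins 54 mm behind the grasp point. The pads swing forward as they close: fully open they stand 13 mm farther back than shut.
Start: joints at [-1.236, 0.321, -0.07, 1.45, 0.023, 1.371, -0.057], TCP at [0.205, 0.617, 0.242] pointing down, gripper open.
Joint ranges: [-2.86, 2.86], [-0.3, 2.09], [-1.38, 1.24], [0.06, 2.45], [-1.56, 4.7], [0.09, 2.05], [-2.69, 2.69]. Speed limits (rad/s): [2.57, 2.57, 3.14, 3.14, 3.14, 3.14, 3.14].

## Interface

Orientations are given as a rotation vector (axis times angle).
In Python, from workcell import r gives the robot as it stands. The module is installed in compiled form; this text tells all that it offers.
- The arm moves only by the tool jog_arm, never from a script. Its argument "targets" is one flat list of numbers, 5 for each row, row after row: the opening, from 0 (shut) to 1 (fully open), then the shift along the world's x, y, z in m, then the turn about the world's z in degrees. A call has 1 to 10 rows; each row is the pose to reach, as a shift and turn from the pose commanded when the call began; what a row does not reach only later rows make up. A row lasts 1/8 s, in which the tool goes at most 62.5 mm and 10.7 degrees, less where a joint would pass 70% of its speed; a pose out of reach is approached as far as the arm can. A call with a gripper value outside its range is refused whole. The fingers move at their own pace and stop on an object; the grip force is fixed at half the most. Time passes only in rows, so rows that repeat a pose let the fingers close. It gives the time, the measured TCP pose, the force, the opening and the grip force at its end, in the units of the state.
- r.read_state(): the state, without advancing time (a new reading comes with each control period).
- r.read_camera(name): name is "scene" or "side" or "wrist"; returns the picture (384x512x3 uint8, red, green, blue); there is no depth.
- r.camera_info(name): a dict with "fx", "fy", "cx", "cy" (pixels), "position" and "rotation" of the camera in the world. Camera axes: x right, y up, looking along -z (the intrinsics and any distortion apply to the point x, -y, -z); pixel columns grow to the right and rows downward; lengths in m; the calibration is good to about 2 mm. A picture is of the moment at which its call begins: read the wrist's pose just before it. camera_info takes no time and is no camera call; for the wrist camera it gives the pose at the moment of the call.
- r.sign_off(): hands the job in; it is judged then, once.
Trained networks look in the newest picture that a camera, given by its name, has taken for a name from the list of things; names that differ only in an ending like _2 or _b are one class to them, and where a whole thing is asked for, a point or a joint stands for the part that bears it (a point fixed in the world has none). Each returns a list of dicts, best first, with "conf" (0 to 1); they miss things now and then, are a little off and sometimes report something else, mostly with a low value. They report only what shows in the picture. A call takes as long as a camera call. They do not tell look-alikes from the thing itself.
- r.look_for(camera, label): "at" ([row, column] in pixels, amid what is visible of it).
- r.silhouettes(camera, label): "mask" (384x512 bool, what is visible of it) and "at" ([row, column] in pixels, amid what is visible of it).
The state is a dict: "t": time; "joint_pos": joint angles; "joint_vel": joint speeds; "tau": joint torques, N m; "tcp_pos": TCP position; "orientation": TCP orientation; "force": force on the tool from outside, world axes, zero at the start; "wrist_torque": the same for the moment, N m; "finger_gap": finger opening in m; "grip_force": force on a finger pad.
Only numpy, scipy, OpenCV 4.12 (cv2) and the standard library are available. Lean on these libraries where they do the work, as an engineer would, in place of code of your own. Each camera call takes 0.05 s, during which the arm holds its last target. There are 200 camera calls.

## Working session

There is one attempt and no reset: what is moved stays moved. The work goes in short steps, Python scripts to look and compute and a tool call to move; the robot and the scene stay as the last step left them, time stands still between calls to the robot, and variables do not carry over. Pictures are saved under pics/ and viewed, at most 10 in all, crops included, and the job is handed in when it is done.

Besides the shell and the picture viewer there is one more tool, called after "Request:" as name(argument=value, ...) on one line, values as JSON. jog_arm: Moves the arm, as the interface text tells. Its arguments: {"type":"object","properties":{"targets":{"type":"array"}},"required":["targets"]}

```bash
mkdir -p pics
cat > h.py <<'E'
import numpy as np, cv2
from workcell import r
def ray(i,px):
    row,col=px
    d=np.array([(col-i["cx"])/i["fx"],-(row-i["cy"])/i["fy"],-1.0])
    R=np.array(i["rotation"]); R=R if R.shape==(3,3) else cv2.Rodrigues(R)[0]
    return np.array(i["position"]),R@d
def at_z(i,px,z):
    p,d=ray(i,px); return p+d*(z-p[2])/d[2]
def proj(i,P):
    R=np.array(i["rotation"]); c=R.T@(np.array(P)-np.array(i["position"]))
    return i["cy"]-i["fy"]*c[1]/-c[2], i["cx"]+i["fx"]*c[0]/-c[2]
def save(n,im): cv2.imwrite("pics/"+n,im[:,:,::-1])
E
python3 - <<'E'
from h import *
ims={}
for c in ("scene","side"):
    im=r.read_camera(c); i=r.camera_info(c); print(c,i)
    ims[c]=im
    for l,z in (("rocker_green_end",.065),("blue_key_top",.134),("white_key_top",.134),("start_top",.084),("stop_top",.084),("power_bar",.03),("extractor",.06),("carver_box",.04)):
        for d in r.look_for(c,l)[:3]: print(l,np.round(d["at"]),round(d["conf"],2),at_z(i,d["at"],z).round(3))
save("scene.png",cv2.resize(ims["scene"],(800,600))); save("side.png",cv2.resize(ims["side"],(800,600)))
s=r.read_state();print(s["t"],s["tcp_pos"],s["orientation"])
E
```

```text
scene {'fx': 410.4876169214599, 'fy': 410.4876169214599, 'cx': 255.46101783333725, 'cy': 186.57425082312142, 'position': array([1.20409076, 0.7160103 , 1.0354504 ]), 'rotation': array([0.39064699, 0.91943429, 2.23016641])}
blue_key_top [191. 164.] 0.69 [ 0.784 -0.105  0.134]
white_key_top [161. 257.] 0.48 [ 0.478 -0.011  0.134]
start_top [238. 317.] 0.59 [0.545 0.313 0.084]
start_top [226. 301.] 0.47 [0.545 0.251 0.084]
start_top [244. 377.] 0.39 [0.437 0.447 0.084]
stop_top [224. 301.] 0.49 [0.54  0.244 0.084]
power_bar [150. 199.] 0.87 [ 0.51  -0.293  0.03 ]
extractor [185. 249.] 0.69 [ 0.525 -0.001  0.06 ]
carver_box [242. 300.] 0.88 [0.565 0.267 0.04 ]
carver_box [246. 388.] 0.81 [0.381 0.46  0.04 ]
side {'fx': 382.67724029655875, 'fy': 382.67724029655875, 'cx': 258.46607766785775, 'cy': 183.2274431339107, 'position': array([ 0.28277276, -0.71755979,  0.58363902]), 'rotation': array([ 1.02533485, -0.18170061, -0.31289643])}
rocker_green_end [269. 292.] 0.66 [ 0.533 -0.22   0.065]
blue_key_top [183. 233.] 0.62 [0.487 0.016 0.134]
blue_key_top [270. 293.] 0.61 [ 0.5   -0.289  0.134]
blue_key_top [299. 405.] 0.47 [ 0.635 -0.405  0.134]
white_key_top [195. 234.] 0.7 [ 0.474 -0.033  0.134]
start_top [226. 375.] 0.46 [ 0.746 -0.18   0.084]
start_top [185. 228.] 0.4 [0.495 0.096 0.084]
start_top [140. 175.] 0.39 [0.414 0.42  0.084]
stop_top [161. 223.] 0.63 [0.517 0.225 0.084]
stop_top [195. 235.] 0.45 [0.497 0.041 0.084]
stop_top [136. 160.] 0.38 [0.373 0.463 0.084]
power_bar [322. 302.] 0.65 [ 0.511 -0.316  0.03 ]
extractor [215. 253.] 0.7 [ 0.523 -0.019  0.06 ]
carver_box [151. 163.] 0.93 [0.372 0.442 0.04 ]
carver_box [163. 233.] 0.62 [0.564 0.286 0.04 ]
0.9 [0.20497522 0.61686026 0.24237738] [5.01654546e-01 3.10118900e+00 1.66728461e-04]
```

View pics/scene.png

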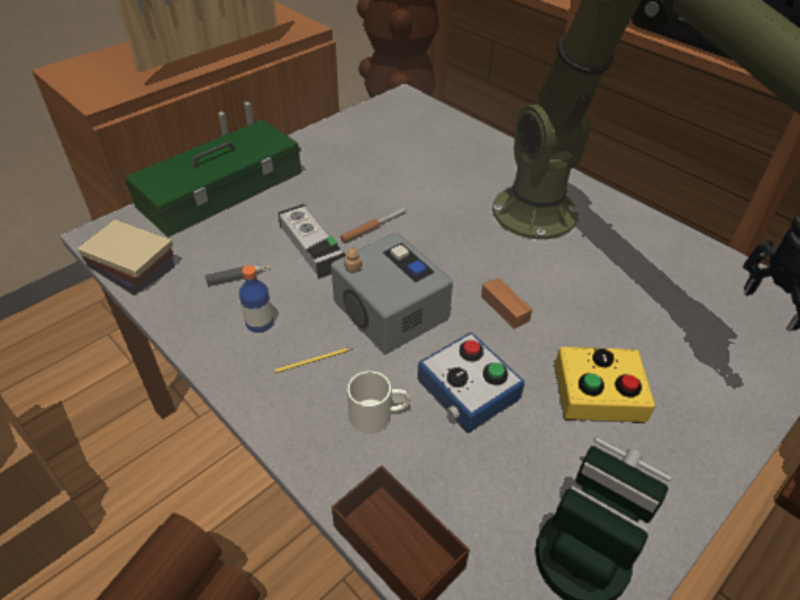

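View pics/side.png

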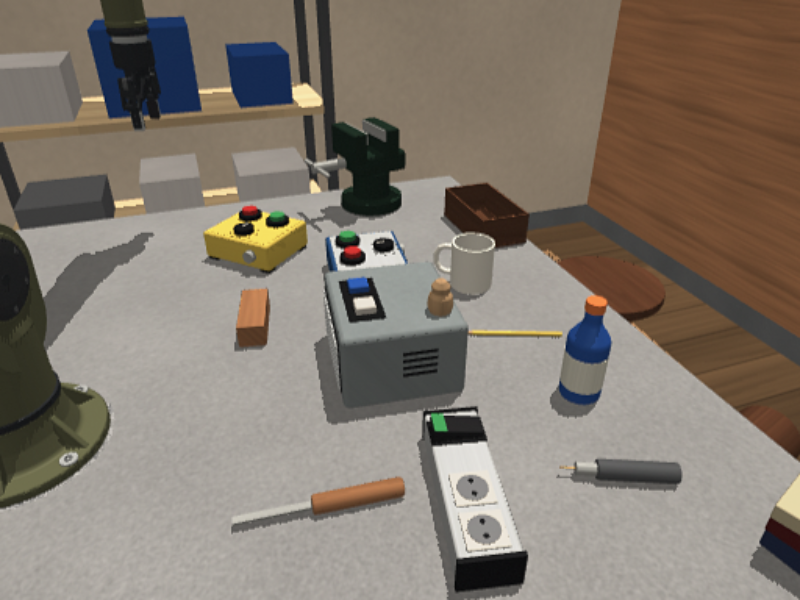

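Scene picture (800x600): blue key (417,268), white key (399,252), power bar rocker's green end (333,241), blue box's green button (495,371) and red (470,349). Look-alikes: the yellow box's green (592,383) and red (628,385). Side: rocker green (438,423), blue key (357,285), blue box's green (347,237). I choose the blue box's green button, the blue key next to the white one, and the bar's green end.

```bash
cat > tri.py <<'E'
from h import *
def tri(px):  # dict cam->(row,col)
    A=np.zeros((3,3));b=np.zeros(3);L=[]
    for c,q in px.items():
        p,d=ray(r.camera_info(c),q); d/=np.linalg.norm(d);M=np.eye(3)-np.outer(d,d);A+=M;b+=M@p;L.append((p,d))
    X=np.linalg.solve(A,b); return X,[np.linalg.norm(np.cross(X-p,d)) for p,d in L]
E
python3 - <<'E'
from tri import *
ims={c:r.read_camera(c) for c in ("scene","side")}
g={"green":("g",(154,213),(271,281)),"blue":("b",(171,267),(183,228)),"white":("w",(161,256),(195,234)),"start":("g",(237,317),(152,222)),"stop":("r",(223,301),(162,225))}
def cen(im,q,k):
    r0,c0=q; w=im[r0-11:r0+12,c0-11:c0+12].astype(int);R,G,B=w[...,0],w[...,1],w[...,2]
    m={"g":(G>1.4*R)&(G>1.3*B)&(G>50),"b":(B>1.6*R)&(B>1.3*G)&(B>70),"w":(w.min(-1)>165),"r":(R>1.8*G)&(R>1.8*B)&(R>60)}[k]
    n,l,s,ce=cv2.connectedComponentsWithStats(m.astype('uint8'))
    j=1+np.argmax(s[1:,4]); return (ce[j][1]+r0-11,ce[j][0]+c0-11),s[j,4]
zs=dict(green=.065,blue=.134,white=.134,start=.082,stop=.082)
for n,(k,a,b) in g.items():
    q={};
    for c,p in (("scene",a),("side",b)):
        try:
            q[c],ar=cen(ims[c],p,k); print(n,c,np.round(q[c],1),ar,at_z(r.camera_info(c),q[c],zs[n]).round(3))
        except Exception as e: print(n,c,e)
    if len(q)==2: X,e=tri(q);print("  tri",X.round(3),np.round(e,4))
cs=[("scene",150,215),("side",272,290),("scene",168,263),("side",187,232),("scene",232,308),("side",158,228)]
t=[cv2.resize(ims[c][y-28:y+28,x-28:x+28],(260,260),interpolation=0) for c,y,x in cs]
save("crop.png",np.vstack([np.hstack(t[0::2]),np.hstack(t[1::2])]))
E
```

```text
green scene [153.8 211.6] 25 [ 0.516 -0.208  0.065]
green side [269.7 280.5] 102 [ 0.511 -0.215  0.065]
  tri [ 0.513 -0.212  0.061] [0.0005 0.0005]
blue scene [170.7 266.5] 77 [0.489 0.044 0.134]
blue side [182.1 228.7] 120 [0.478 0.025 0.134]
  tri [0.482 0.038 0.126] [0.0002 0.0002]
white scene [159.8 255.4] 38 [ 0.478 -0.02   0.134]
white side [193.6 232.8] 83 [ 0.473 -0.026  0.134]
  tri [ 0.475 -0.022  0.131] [0.0005 0.0005]
start scene [236.7 317. ] 88 [0.541 0.309 0.082]
start side [150.9 221.9] 65 [0.533 0.296 0.082]
  tri [0.536 0.307 0.076] [0.0006 0.0006]
stop scene [222.  301.4] 78 [0.532 0.24  0.082]
stop side [160.8 225. ] 79 [0.524 0.23  0.082]
  tri [0.527 0.238 0.077] [0.0012 0.0012]
```

View pics/crop.png

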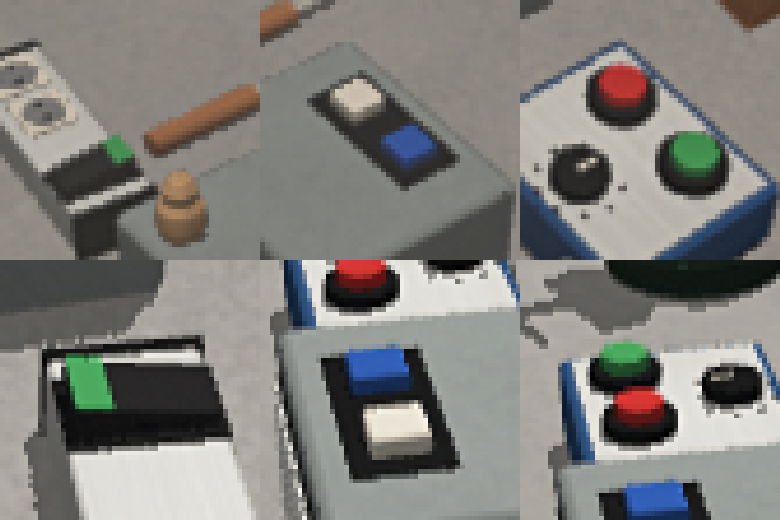

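The crops confirm it: green stripe on the bar's rocker, blue key beside the white one, and green button on the blue box with the white panel. Setting out over the machines with the fingers shut.

Request:
jog_arm(targets=[0,0.245,-0.367,0.03,0,0,0.245,-0.367,0.03,0,0,0.245,-0.367,0.03,0,0,0.245,-0.367,0.03,0,0,0.245,-0.367,0.03,0,0,0.245,-0.367,0.03,0,0,0.245,-0.367,0.03,0,0,0.245,-0.367,0.03,0,0,0.245,-0.367,0.03,0])

```text
t: 2.12
tcp_pos: [0.4499, 0.25, 0.2725]
orientation: [-0.503, -3.101, -0.001]
force: [-0.3, 0.6, -0.3]
finger_gap: 0.0002
grip_force: 0.0
```

Request:
jog_arm(targets=[0,0.05,-0.46,-0.03,0,0,0.05,-0.46,-0.03,0,0,0.05,-0.46,-0.03,0,0,0.05,-0.46,-0.03,0,0,0.05,-0.46,-0.03,0,0,0.05,-0.46,-0.03,0,0,0.05,-0.46,-0.03,0,0,0.05,-0.46,-0.03,0,0,0.05,-0.46,-0.03,0,0,0.05,-0.46,-0.03,0])

```text
t: 3.38
tcp_pos: [0.5008, -0.2073, 0.242]
orientation: [-0.496, -3.102, -0.002]
force: [-0.3, 0.2, 0.2]
finger_gap: 0.0002
grip_force: 0.0
```

Run:
```python
from h import *
s=r.read_state(); i=r.camera_info("wrist"); im=r.read_camera("wrist")
print(s["t"],s["tcp_pos"],s["orientation"],s["joint_pos"].round(2) if hasattr(s["joint_pos"],'round') else s["joint_pos"],s["finger_gap"]); print(i)
for P in [(0.514,-.212,.065)]: print(proj({**i,"rotation":cv2.Rodrigues(np.array(i["rotation"]))[0]},P))
save("w1.png",im)
```

```text
3.375 [ 0.50076438 -0.20730596  0.24200976] [-4.95746567e-01 -3.10155968e+00 -1.87916795e-03] [-0.34  0.1   0.74  1.74 -0.07  1.33  1.66] 0.00021032404672965274
{'fx': 343.3260916465687, 'fy': 343.3260916465687, 'cx': 261.769307337057, 'cy': 193.5719800115539, 'position': array([ 0.43099023, -0.1847603 ,  0.37358761]), 'rotation': array([-0.2508108 , -0.18464589,  1.24373266])}
(np.float64(188.18815983267527), np.float64(261.0293730310337))
```

View pics/w1.png

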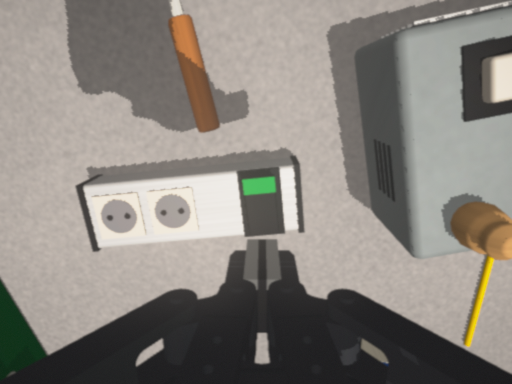

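Wrist view: green stripe at (col 259, row 186), rocker rows 175–236, sockets to its left; the extractor lid clear to the right.

Run:
```python
from h import *
i=r.camera_info("wrist")
for n,q,z in [("stripe",(186,259),.065),("stripe_top",(178,259),.067),("stripe_bot",(194,259),.062),("rock blackend top",(168,259),.067),("black low",(236,264),.047),("barTL",(182,88),.045),("barTR",(160,293),.045),("barBR",(231,300),.045),("barBL",(248,97),.045)]:
    print(n,at_z(i,q,z).round(4))
```

```text
stripe [ 0.5115 -0.2131  0.065 ]
stripe_top [ 0.5037 -0.2105  0.067 ]
stripe_bot [ 0.5197 -0.2158  0.062 ]
rock blackend top [ 0.4948 -0.2076  0.067 ]
black low [ 0.5686 -0.2266  0.047 ]
barTL [ 0.46   -0.3742  0.045 ]
barTR [ 0.5021 -0.1753  0.045 ]
barBR [ 0.5757 -0.1898  0.045 ]
barBL [ 0.5277 -0.3974  0.045 ]
```

Request:
jog_arm(targets=[0,0.005,-0.001,-0.06,5,0,0.005,-0.001,-0.12,5,0,0.005,-0.001,-0.15,5,0,0.005,-0.001,-0.157,5,0,0.005,-0.001,-0.161,5,0,0.005,-0.001,-0.164,5,0,0.005,-0.001,-0.167,5,0,0.005,-0.001,-0.17,5,0,0.005,-0.001,-0.172,5,0,0.005,-0.001,-0.172,5])

```text
t: 4.68
tcp_pos: [0.5049, -0.2111, 0.0702]
orientation: [-0.366, -3.12, -0.0]
force: [-0.4, 0.8, 0.3]
finger_gap: 0.0001
grip_force: 0.3
```

Request:
jog_arm(targets=[0,0,0,-0.001,0,0,0,0,-0.002,0,0,0,0,-0.003,0,0,0,0,-0.003,0])

```text
t: 5.18
tcp_pos: [0.5048, -0.2111, 0.0672]
orientation: [-0.366, -3.12, -0.0]
force: [-0.5, 0.8, 1.6]
finger_gap: -0.0002
grip_force: 0.8
```

Request:
jog_arm(targets=[0,0,0,-0.001,0,0,0,0,-0.002,0,0,0,0,-0.003,0,0,0,0,-0.003,0])

```text
t: 5.68
tcp_pos: [0.505, -0.2112, 0.0662]
orientation: [-0.366, -3.12, -0.003]
force: [-7.9, 3.0, 18.1]
finger_gap: -0.0
grip_force: 9.5
```

Run:
```python
from h import *
a=r.read_camera("side"); b=r.read_camera("scene")
save("chk.png",np.hstack([cv2.resize(a[225:305,240:340],(400,320),interpolation=0),cv2.resize(b[115:195,165:265],(400,320),interpolation=0)]))
```

```text
(no output)
```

View pics/chk.png

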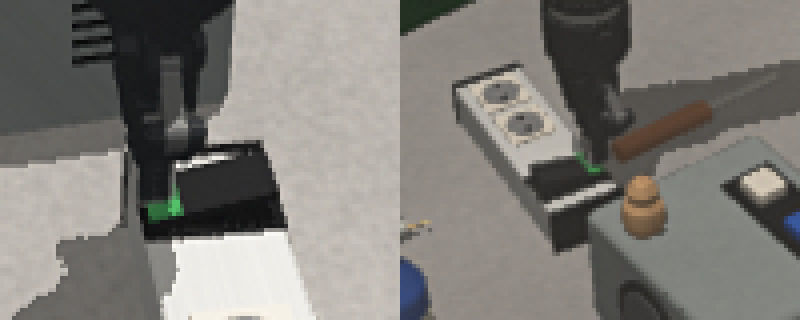

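The rocker is tilted fully with the green end down (force jumped to 18 N at its stop). Lifting and going above the blue key.

Request:
jog_arm(targets=[0,0,0,0.06,0,0,0,0,0.12,0,0,0,0,0.18,0,0,-0.022,0.247,0.186,0,0,-0.022,0.247,0.186,0,0,-0.022,0.247,0.186,0,0,-0.022,0.247,0.186,0,0,-0.022,0.247,0.186,0,0,-0.022,0.247,0.186,0,0,-0.022,0.247,0.186,0])

```text
t: 7.02
tcp_pos: [0.4834, 0.0341, 0.2503]
orientation: [0.371, 3.119, -0.0]
force: [-0.3, 0.2, -0.6]
finger_gap: -0.0002
grip_force: 0.0
```

Run:
```python
from h import *
s=r.read_state(); i=r.camera_info("wrist"); im=r.read_camera("wrist")
print(s["t"],s["tcp_pos"])
w=im.astype(int);R,G,B=w[...,0],w[...,1],w[...,2]
for n,m,z in (("blue",(B>1.6*R)&(B>1.3*G)&(B>70),.134),("green",(G>1.4*R)&(G>1.3*B)&(G>60),.084),("red",(R>2*G)&(R>2*B)&(R>80),.084)):
    k,l,st,ce=cv2.connectedComponentsWithStats(m.astype('uint8'))
    for j in range(1,k):
        if st[j,4]>150:
            q=ce[j][::-1]; rect=cv2.minAreaRect(np.argwhere(l==j)[:,::-1].astype(np.float32)); print(n,q.round(),st[j],rect,at_z(i,q,z).round(4))
save("w2.png",im)
```

```text
7.025 [0.48335453 0.03407466 0.25034689]
blue [183. 444.] [ 411  113  101  147 3464] ((461.0, 186.0), (146.0, 100.0), 90.0) [0.5087 0.1685 0.134 ]
blue [187. 265.] [ 244  165   43   44 1612] ((265.17681884765625, 186.59146118164062), (40.749237060546875, 40.417945861816406), 83.6598129272461) [0.4799 0.0377 0.134 ]
green [247.  38.] [ 23 239  31  18 528] ((38.0, 247.5), (17.0, 30.0), 90.0) [ 0.5012 -0.1888  0.084 ]
red [169. 491.] [ 471  151   41   37 1175] ((491.0, 169.0), (36.0, 40.0), 90.0) [0.5247 0.2339 0.084 ]
```

View pics/w2.png

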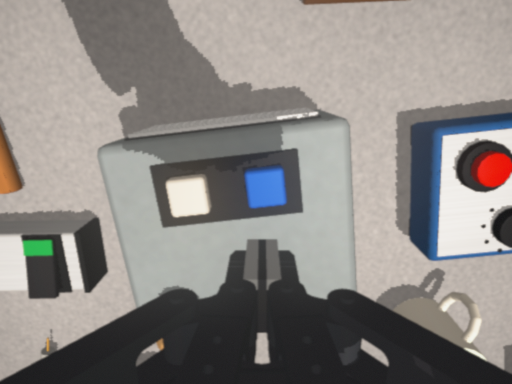

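The wrist view shows the blue key at (265,187), the white one at (188,196), and the rocker still tilted at the left. Pressing blue.

Request:
jog_arm(targets=[0,-0.003,0.002,-0.055,6,0,-0.003,0.002,-0.09,6,0,-0.003,0.002,-0.1,6,0,-0.003,0.002,-0.104,6,0,-0.003,0.002,-0.106,6,0,-0.003,0.002,-0.108,6,0,-0.003,0.002,-0.11,6,0,-0.003,0.002,-0.111,6,0,-0.003,0.002,-0.112,6,0,-0.003,0.002,-0.112,6])

```text
t: 8.32
tcp_pos: [0.481, 0.0379, 0.139]
orientation: [0.202, 3.133, 0.001]
force: [2.7, -0.3, 4.7]
finger_gap: 0.0
grip_force: 2.3
```

Request:
jog_arm(targets=[0,0,0,-0.001,0,0,0,0,-0.002,0,0,0,0,-0.002,0])

```text
t: 8.7
tcp_pos: [0.4811, 0.0379, 0.1387]
orientation: [0.202, 3.133, 0.002]
force: [-3.6, -1.4, 17.7]
finger_gap: 0.0001
grip_force: 8.6
```

Blue key at its stop. Lifting and going above the green button.

Request:
jog_arm(targets=[0,0,0,0.06,0,0,0,0,0.104,0,0,0.057,0.266,0.104,0,0,0.057,0.266,0.104,0,0,0.057,0.266,0.104,0,0,0.057,0.266,0.104,0,0,0.057,0.266,0.104,0,0,0.057,0.266,0.104,0,0,0.057,0.266,0.104,0])

```text
t: 9.82
tcp_pos: [0.5372, 0.3011, 0.24]
orientation: [-0.207, -3.134, 0.003]
force: [0.0, -0.5, 0.7]
finger_gap: -0.0001
grip_force: 0.0
```

Run:
```python
from h import *
s=r.read_state(); i=r.camera_info("wrist"); im=r.read_camera("wrist")
print(s["t"],s["tcp_pos"])
w=im.astype(int);R,G,B=w[...,0],w[...,1],w[...,2]
for n,m,z in (("blue",(B>1.6*R)&(B>1.3*G)&(B>70),.128),("green",(G>1.4*R)&(G>1.3*B)&(G>60),.083),("red",(R>2*G)&(R>2*B)&(R>80),.083)):
    k,l,st,ce=cv2.connectedComponentsWithStats(m.astype('uint8'))
    for j in range(1,k):
        if st[j,4]>150:
            q=ce[j][::-1]; print(n,q.round(),st[j],at_z(i,q,z).round(4))
save("w3.png",im)
```

```text
9.825 [0.53717893 0.3011311  0.24001207]
blue [190. 161.] [143 128  86 137 812] [0.5243 0.2274 0.128 ]
blue [169. 296.] [ 236  128   80  137 1197] [0.5216 0.328  0.128 ]
green [ 14. 431.] [ 410    0   45   34 1210] [0.4265 0.4455 0.083 ]
green [176. 268.] [ 250  158   36   36 1024] [0.5351 0.3064 0.083 ]
red [176. 187.] [ 169  158   37   36 1011] [0.5261 0.2375 0.083 ]
```

View pics/w3.png

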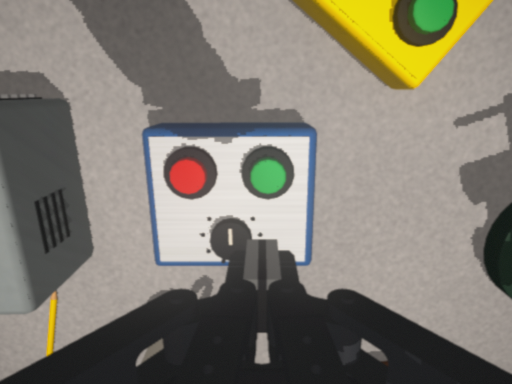

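Wrist view: the blue box's green button at (268,176), red at (187,176), yellow box's at top right. Pressing green.

Request:
jog_arm(targets=[0,-0.002,0.002,-0.06,0,0,-0.002,0.002,-0.115,0,0,-0.002,0.002,-0.138,0,0,-0.002,0.002,-0.142,0,0,-0.002,0.002,-0.145,0,0,-0.002,0.002,-0.147,0,0,-0.002,0.002,-0.149,0,0,-0.002,0.002,-0.151,0,0,-0.002,0.002,-0.152,0,0,-0.002,0.002,-0.152,0])

```text
t: 11.12
tcp_pos: [0.536, 0.306, 0.0891]
orientation: [0.202, 3.133, 0.002]
force: [2.3, -1.8, 4.3]
finger_gap: 0.0004
grip_force: 2.4
```

Request:
jog_arm(targets=[0,0,0,-0.001,0,0,0,0,-0.002,0,0,0,0,-0.002,0])

```text
t: 11.5
tcp_pos: [0.5361, 0.306, 0.0889]
orientation: [0.202, 3.133, 0.002]
force: [-1.1, -3.9, 15.8]
finger_gap: 0.0002
grip_force: 7.4
```

Button fully in (15.8 N at its stop). Letting it go and checking everything.

Request:
jog_arm(targets=[0,0,0,0.01,0,0,0,0,0.06,0,0,0,0,0.12,0,0,0,0,0.16,0,0,0,0,0.16,0,0,0,0,0.16,0])

```text
t: 12.25
tcp_pos: [0.5338, 0.3058, 0.2448]
orientation: [-0.201, -3.133, 0.002]
force: [-0.3, 0.1, -0.8]
finger_gap: -0.0005
grip_force: 0.0
```

Run:
```python
from h import *
s=r.read_state(); print(s["t"],s["tcp_pos"],s["force"])
im=r.read_camera("wrist"); i=r.camera_info("wrist")
w=im.astype(int);R,G,B=w[...,0],w[...,1],w[...,2]
for n,m in (("green",(G>1.4*R)&(G>1.3*B)&(G>60)),("red",(R>2*G)&(R>2*B)&(R>80))):
    k,l,st,ce=cv2.connectedComponentsWithStats(m.astype('uint8'))
    for j in range(1,k):
        if st[j,4]>150: print(n,at_z(i,ce[j][::-1],.083).round(4))
b=r.read_camera("side")
save("end.png",cv2.resize(b[110:335,130:430],(800,600)))
```

```text
12.25 [0.53384789 0.30583695 0.24482678] [-0.28443759  0.07849503 -0.7794719 ]
green [0.4237 0.4456 0.083 ]
green [0.5347 0.3063 0.083 ]
red [0.5257 0.2373 0.083 ]
```

View pics/end.png

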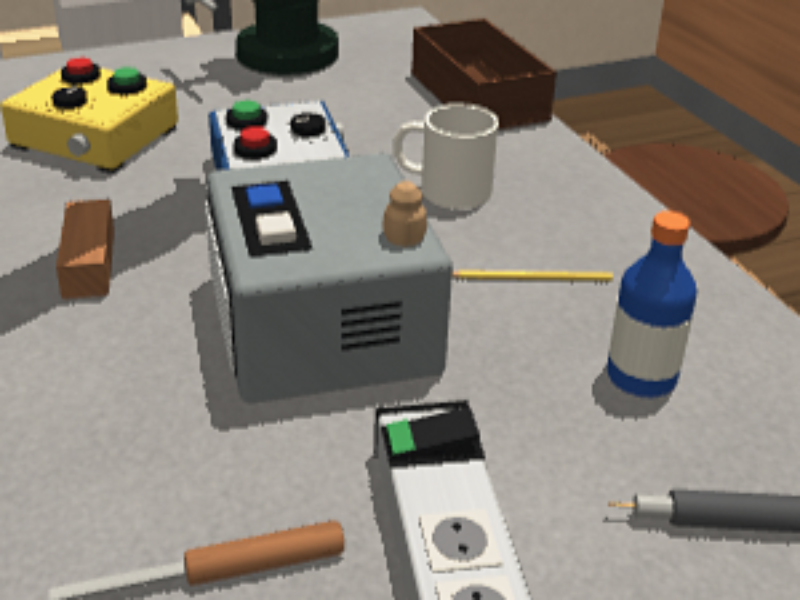

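The final view shows the rocker's green end down (400,437), the blue key low (265,195) with the white one up (276,228), the green button back up (246,112) and nothing shifted.

```bash
python3 -c "
from workcell import r
print(r.sign_off())"
```

```text
the job is handed in; nothing more can be done
None
```

I pressed the green end of the rocker, the blue key and the green start button in that order. The last picture showed the rocker on, the blue key down, the start button back up and nothing else moved, and the job was handed in at about 12 s.

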